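# Stain bottles back into their own drip dishes

### The arm

A 7-joint arm with a two-finger parallel gripper is mounted at the origin on the work surface. World frame = base frame: x ahead of the robot, y to its left, z up, the work surface at z = 0. Lengths are in m, angles in rad, forces in N, time in s.
With the tool pointing down it reaches from about 0.4 to 0.9 m from the base axis. Payload 5.5 kg.
Tool frame: the origin (TCP) lies between the finger pads; the fingertips stand 17 mm ahead of it and the grasp point (between the pads) lies 2 mm behind it (manip.tip_reach is the z of the fingertips in the tool frame, in m); z points along the fingers, y is the line along which they close (so a half turn about z gives the same grasp; the last joint's range is limited). The gripper opens to 92 mm and grips with 3 to 60 N. Pads are 19 mm wide; open, the fingers measure 130 mm over their backs; the gripper's body (75 mm by 190 mm) begins 47 mm behind the grasp point.
Start: joints at [1.498, 0.501, -0.427, 1.55, 0.221, 1.138, -0.21], TCP at [0.214, -0.614, 0.244] pointing down, gripper open.
Joint ranges: [-2.88, 2.88], [-0.31, 2.03], [-1.54, 1.56], [0.2, 2.42], [-1.41, 4.55], [0.19, 2.02], [-2.57, 2.57]. Speed limits (rad/s): [2.57, 2.57, 3.14, 3.14, 3.14, 3.14, 3.14].

### API

Orientations are given as a unit quaternion [x, y, z, w].
In Python, from rig import manip, get_image gives the robot as it stands. Calls block until the motion is done:
- manip.movep(position, orientation): joint-space move of the TCP to a pose.
- manip.move_straight(position, attitude=None, velocity=0.15, stop_force=None): straight line of the TCP; attitude=None keeps the orientation; velocity is the mean speed in m/s. With stop_force (N) it stops when the force on the tool has changed by that much, and returns True; else False.
- manip.move_joints(angles): joint-space move.
- manip.gripper_to(opening): opening from 0.0 (shut) to 1.0 (fully open); the grip force is fixed at half the most; returns when the fingers have stopped.
- manip.pause(seconds).
- manip.solve_ik(position, orientation): joint angles nearest the present ones, or None.
- get_image(name): name is "scene" or "top" or "wrist"; returns a dict with "color" (400x640x3 uint8, red, green, blue), "mtx" (3x3 intrinsics, pixels), "R" (3x3) and "t" (3): a world point X has camera coordinates R X + t. Camera axes: x right, y down, z forward; pixel columns grow to the right and rows downward; lengths in m; the calibration is good to about 2 mm. The wrist camera is an equidistant fisheye: a pixel r from the principal point sees the ray r / f radians off the axis. A picture is of the moment at which its call begins. There is no depth.
A pose or a line that the arm cannot do raises manip.Unreachable and nothing moves.
- manip.finish_job(): hands the job in; it is judged then, once.
Readings, each from a call of its own:
- manip.read_clock(): time.
- manip.read_qpos(): joint angles.
- manip.read_qvel(): joint speeds.
- manip.read_joint_torque(): joint torques, N m.
- manip.read_tool_pos(): TCP position.
- manip.read_eef_rot(): TCP orientation.
- manip.read_contact_force(): force on the tool from outside, world axes, zero at the start.
- manip.read_torque(): the same for the moment, N m.
- manip.read_width(): opening from 0.0 (shut) to 1.0 (fully open).
- manip.read_gripper_force(): force on a finger pad.
Only numpy, scipy, OpenCV 4.12 (cv2) and the standard library are available. Lean on these libraries where they do the work, as an engineer would, in place of code of your own. Each camera call takes 0.05 s, during which the arm holds its last target. There are 200 camera calls.

### The job

After the last smear the stain bottles beside the microscope were put back in the wrong drip dishes, and the green one was left out on the absorbent pad. Put every bottle back in the dish of its own colour, standing upright, one bottle to a dish. The bottles drip, so never set one on the bare bench (use whichever dish or pad is free to park one on the way), don't tip any over, and leave the rack of sample tubes where it stands.

Things in the scene. Friction and masses are not known exactly. Their poses are not given: they have to be found in the camera images.
- stain_violet_mid (a point): Centre of the violet stain bottle (on its axis, half-way up, 43 mm above its underside). Loose round whitish dropping bottle, violet label band and cap, 86 mm tall, 75 g: straight body 40 mm across up to 56 mm (grip here), 26 mm cap from 63 to 75 mm, narrow tip above. z up. Fits any dish.
- stain_red_mid (a point): Centre of the red stain bottle (on its axis, half-way up, 43 mm above its underside). Loose round whitish dropping bottle, red label band and cap, 86 mm tall, 75 g: straight body 40 mm across up to 56 mm (grip here), 26 mm cap from 63 to 75 mm, narrow tip above. z up. Fits any dish.
- stain_yellow_mid (a point): Centre of the yellow stain bottle (on its axis, half-way up, 43 mm above its underside). Loose round whitish dropping bottle, yellow label band and cap, 86 mm tall, 75 g: straight body 40 mm across up to 56 mm (grip here), 26 mm cap from 63 to 75 mm, narrow tip above. z up. Fits any dish.
- stain_green_mid (a point): Centre of the green stain bottle (on its axis, half-way up, 43 mm above its underside). Loose round whitish dropping bottle, green label band and cap, 86 mm tall, 75 g: straight body 40 mm across up to 56 mm (grip here), 26 mm cap from 63 to 75 mm, narrow tip above. z up. Fits any dish. Starts near the middle of a fixed flat white pad, 100 x 100 x 3 mm, on which a bottle may stand too.
- dish_violet: Violet drip dish, home of the violet bottle: a shallow round open dish fixed to the bench, 79 mm across and 12 mm high outside, inside 68 mm across at the floor (room for one bottle with 14 mm to spare all round). Origin at the centre of its underside, on the bench; its floor lies 4 mm above the origin. z up.
- dish_red: Red drip dish, home of the red bottle: a shallow round open dish fixed to the bench, 79 mm across and 12 mm high outside, inside 68 mm across at the floor (room for one bottle with 14 mm to spare all round). Origin at the centre of its underside, on the bench; its floor lies 4 mm above the origin. z up.
- dish_yellow: Yellow drip dish, home of the yellow bottle: a shallow round open dish fixed to the bench, 79 mm across and 12 mm high outside, inside 68 mm across at the floor (room for one bottle with 14 mm to spare all round). Origin at the centre of its underside, on the bench; its floor lies 4 mm above the origin. z up.
- dish_green: Green drip dish, home of the green bottle: a shallow round open dish fixed to the bench, 79 mm across and 12 mm high outside, inside 68 mm across at the floor (room for one bottle with 14 mm to spare all round). Origin at the centre of its underside, on the bench; its floor lies 4 mm above the origin. z up.
- bench (a point): A point on the bare grey bench top, at height z = 0; it marks the bench, which no bottle may touch.
- tuberack: White rack with seven capped sample tubes, to be left where it stands: 50 x 130 mm (long side along its own y), 80 mm high, 0.35 kg, loose. Origin at the centre of its underside, z up.
Things that resemble listed ones, but are neither listed nor needed, are in the scene too. Of the things like the dish_green, leave any that is black; of the rest the smaller one is meant.

How it is judged:
By the outcome, as a careful person would: the job done as asked, in the order asked, and still so for the second after the job is handed in, with the robot touching nothing.
It also fails if it takes over 120 s, if anything falls off the work surface, if the arm or the gripper's body presses on something with over 40 N, if the wrist force passes 120 N, or if a joint passes its speed limit or range.

## Working session

There is one attempt and no reset: what is moved stays moved. The work goes in short steps, each a Python script; the robot and the scene stay as the last script left them, time stands still between calls to the robot, and variables do not carry over. Pictures are saved under pics/ and viewed, at most 14 in all, crops included, and the job is handed in when it is done.

```bash
mkdir -p pics; ls; python3 - <<'E'
from rig import manip, get_image
import cv2,pickle
for n in ("top","scene"):
    d=get_image(n); pickle.dump(d,open(f"{n}.pkl","wb"))
    cv2.imwrite(f"pics/{n}0.png",d["color"][:,:,::-1])
    print(n,d["mtx"],d["R"],d["t"])
print(manip.read_eef_rot(), manip.tip_reach)
E
```

```text
pics
top [[363.02430945   0.         321.02389469]
 [  0.         363.02430945 194.55540317]
 [  0.           0.           1.        ]] [[-0.02028738 -0.99926991  0.0323738 ]
 [-0.98822272  0.01512985 -0.15227261]
 [ 0.15167162 -0.03508174 -0.98780817]] [-0.00722067  0.54806396  0.93280558]
scene [[392.61570319   0.         319.58422703]
 [  0.         392.61570319 195.2953659 ]
 [  0.           0.           1.        ]] [[ 0.0254389   0.99950353 -0.01858916]
 [ 0.74639876 -0.03136046 -0.66475966]
 [-0.66501259  0.00303583 -0.74682597]] [-0.00691056 -0.36740597  1.25416319]
[ 9.85938480e-01  1.67106373e-01 -1.28710885e-04 -8.70420949e-04] 0.017
```

View pics/top0.png

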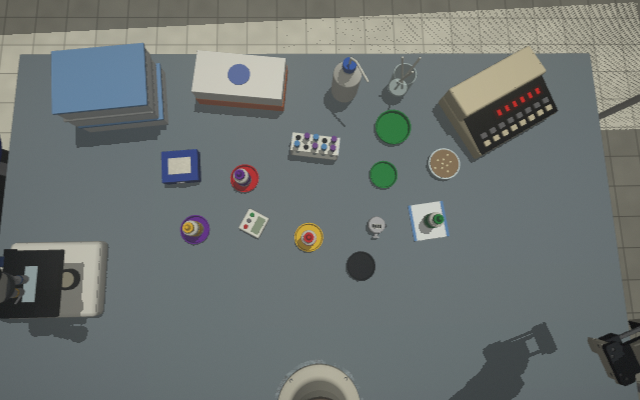

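View pics/scene0.png

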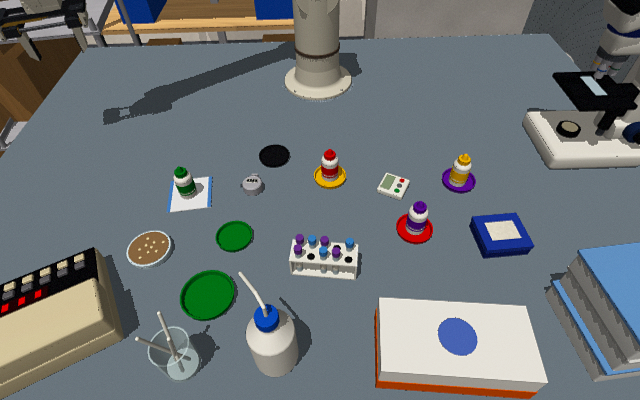

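The top view shows violet in the red dish (245,178), yellow in the violet dish (195,230), red in the yellow dish (309,237) and green on the pad (430,220).

Green dish candidates are the small green one (383,175), the large green one (393,128) and a black one (361,266). The small green one fits: black is excluded, and it is the smaller of the two left.

```bash
cat > vis.py <<'E'
import cv2, numpy as np
from scipy.optimize import least_squares
from rig import get_image
HUE={'violet':(125,150),'red':(174,6),'yellow':(15,32),'green':(50,80)}
def mask(im,c,smin=110,vmin=50):
    h,s,v=cv2.split(cv2.cvtColor(im,cv2.COLOR_RGB2HSV)); a,b=HUE[c]
    hm=((h>=a)&(h<=b)) if a<b else ((h>=a)|(h<=b))
    return (hm&(s>=smin)&(v>=vmin)).astype(np.uint8)*255
def comps(im,c,amin=25):
    m=mask(im,c); n,l,st,ce=cv2.connectedComponentsWithStats(m)
    return [(l==i,int(st[i,4]),ce[i]) for i in range(1,n) if st[i,4]>=amin]
def ray(d,p):
    p=np.asarray(p,float).reshape(-1,2)
    r=np.c_[p,np.ones(len(p))]@np.linalg.inv(d['mtx']).T@d['R']
    return -d['R'].T@d['t'], r/np.linalg.norm(r,axis=1,keepdims=True)
def onplane(d,p,z):
    o,r=ray(d,p); return o+r*((z-o[2])/r[:,2])[:,None]
def tri(d1,p1,d2,p2):
    A=np.zeros((3,3));b=np.zeros(3)
    for d,p in((d1,p1),(d2,p2)):
        o,r=ray(d,p); P=np.eye(3)-np.outer(r[0],r[0]); A+=P;b+=P@o
    return np.linalg.solve(A,b)
def circle(d,m,z=0.012):
    c=max(cv2.findContours(m.astype(np.uint8),cv2.RETR_EXTERNAL,cv2.CHAIN_APPROX_NONE)[0],key=cv2.contourArea)
    q=onplane(d,cv2.convexHull(c)[:,0],z)[:,:2]
    f=least_squares(lambda s:np.hypot(*(q-s[:2]).T)-s[2],[*q.mean(0),.04],loss='soft_l1',f_scale=.002)
    return f.x
E
python3 - <<'E'
from vis import *
import pickle
np.set_printoptions(precision=4,suppress=True)
D={n:pickle.load(open(n+'.pkl','rb')) for n in('top','scene')}
for n,d in D.items():
    for c in HUE:
        for m,a,ce in comps(d['color'],c):
            print(n,c,a,ce.round(1),circle(d,m) if a>150 else '', onplane(d,ce,.07)[0,:2])
im=D['top']['color'][90:290,170:460,::-1]
cv2.imwrite('pics/crop.png',cv2.resize(im,None,fx=2.7,fy=2.7,interpolation=cv2.INTER_CUBIC))
E
```

```text
top violet 64 [239.  173.8]  [0.6016 0.1972]
top violet 295 [196.9 229.8] [0.4636 0.3257 0.038 ] [0.4579 0.3013]
top red 34 [537.2  90.5]  [ 0.8276 -0.6243]
top red 31 [529.6  95. ]  [ 0.8144 -0.6012]
top red 34 [522.1  99.1]  [ 0.8026 -0.5786]
top red 34 [514.3 103.4]  [ 0.79   -0.5554]
top red 34 [506.8 107.9]  [ 0.7774 -0.5329]
top red 34 [499.1 112.1]  [ 0.7653 -0.5101]
top red 356 [245.8 178.4] [0.603  0.1944 0.0385] [0.5891 0.1795]
top red 80 [308.3 237.1]  [0.4339 0.0187]
top yellow 95 [187.6 227.2]  [0.4649 0.325 ]
top yellow 26 [199. 229.]  [0.4597 0.2962]
top yellow 460 [308.4 236.6] [0.4371 0.0187 0.0388] [0.4353 0.0184]
top green 877 [392.3 127.2] [ 0.7475 -0.2282  0.0505] [ 0.7247 -0.2125]
top green 553 [382.9 174.4] [ 0.6084 -0.1941  0.0383] [ 0.5951 -0.1808]
top green 64 [438.2 218.7]  [ 0.4752 -0.3206]
scene violet 364 [458.2 182.4] [0.4666 0.3253 0.0407] [0.5297 0.2952]
scene violet 137 [419.4 206.7]  [0.5944 0.1983]
scene violet 140 [414.8 224.1]  [0.6386 0.1807]
scene violet 139 [298.4 243.7]  [ 0.6767 -0.0495]
scene violet 70 [324.1 240.4]  [ 0.671  -0.0002]
scene
[... 566 characters left out ...]
-0.2694 -0.1294  0.0552] [-0.154  -0.1234]
scene yellow 3950 [30.1 76.4] [-0.0227 -1.0316  0.281 ] [ 0.0437 -0.8561]
scene yellow 179 [163.6  41.1] [-0.2743 -0.553   0.0579] [-0.1508 -0.5049]
scene yellow 124 [463.8 159.5]  [0.4588 0.3264]
scene yellow 385 [329.6 178.5] [0.4392 0.0197 0.0409] [0.5057 0.0174]
scene yellow 180 [457.9 176.5] [0.4488 0.3302 0.0276] [0.5118 0.2992]
scene yellow 890 [148.1 247.6] [ 0.6328 -0.3684  0.0397] [ 0.6746 -0.3377]
scene green 103 [179.6 171.6]  [ 0.4692 -0.3209]
scene green 95 [184.3 189.4]  [ 0.5249 -0.2989]
scene green 869 [233.6 235.5] [ 0.6093 -0.1922  0.0402] [ 0.6524 -0.1766]
scene green 2062 [207.  294.3] [ 0.7442 -0.2275  0.0518] [ 0.7771 -0.2079]
```

View pics/crop.png

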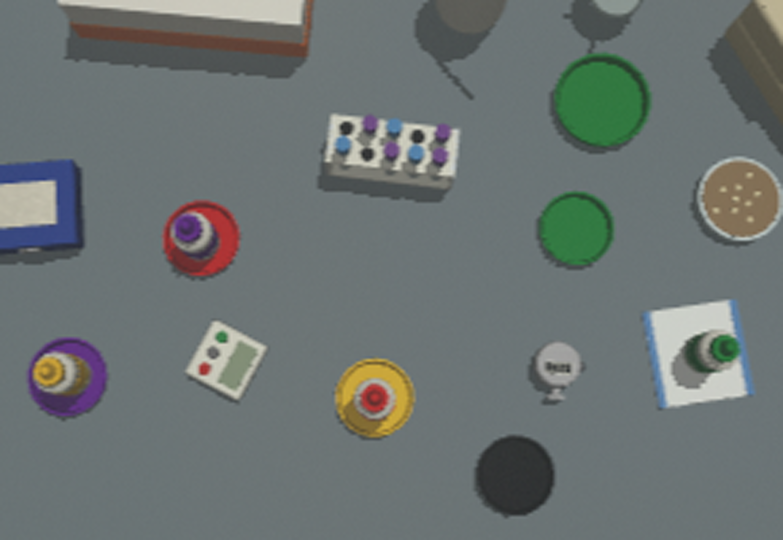

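The small green dish fits (crop pixel (575,230)). It measures 39 mm in radius, the rated size is 79 mm across, and the large one measures about 51 mm. Next I triangulate the caps, check reach, and move the green bottle first.

```bash
cat > arm.py <<'E'
import numpy as np, json
from scipy.spatial.transform import Rotation as R
from rig import manip, get_image
DISH={'violet':(.465,.3255),'red':(.6035,.1945),'yellow':(.438,.019),'green':(.609,-.193)}
def quat(xy):   # tool down, fingers closing along the radial direction
    t=np.arctan2(xy[1],xy[0]); y=np.array([np.cos(t),np.sin(t),0]); z=np.array([0,0,-1.])
    c=[R.from_matrix(np.c_[np.cross(s*y,z),s*y,z]).as_quat() for s in(1,-1)]
    for q in c:
        if manip.solve_ik([*xy,.2],q) is not None and manip.solve_ik([*xy,.045],q) is not None: best=q; return q
    raise RuntimeError(f'no ik {xy}')
H=.043; UP=.20
def pick(xy,floor):
    q=quat(xy); manip.gripper_to(.85)
    manip.movep([*xy,UP],q)
    manip.move_straight([*xy,floor+H+.03],velocity=.2)
    print('hit' if manip.move_straight([*xy,floor+H],velocity=.08,stop_force=8) else 'ok',manip.read_tool_pos().round(4))
    manip.gripper_to(0); manip.pause(.2)
    print('width',manip.read_width(),'F',manip.read_gripper_force())
    manip.move_straight([*xy,UP],velocity=.15)
    print('lifted width',manip.read_width(),manip.read_clock())
def place(xy,floor):
    q=quat(xy); manip.movep([*xy,UP],q)
    manip.move_straight([*xy,floor+H+.012],velocity=.15)
    print('contact',manip.move_straight([*xy,floor+H-.001],velocity=.03,stop_force=3),manip.read_tool_pos().round(4))
    manip.pause(.2); manip.gripper_to(.8); manip.pause(.2)
    manip.move_straight([*xy,UP],velocity=.15); print(manip.read_clock())
E
python3 - <<'E'
from vis import *; from arm import *
import pickle,json
D={n:pickle.load(open(n+'.pkl','rb')) for n in('top','scene')}
P={'violet':((239,173.8),(419.4,206.7)),'red':((308.3,237.1),(329.4,154.5)),'yellow':((187.6,227.2),(463.8,159.5)),'green':((438.2,218.7),(179.6,171.6))}
B={c:tri(D['top'],a,D['scene'],b).round(4).tolist() for c,(a,b) in P.items()}
json.dump(B,open('B.json','w')); print(B)
for k,v in {**DISH,**{c+'B':b[:2] for c,b in B.items()}}.items(): print(k,manip.solve_ik([*v,.2],quat(v)).round(2))
g=B['green']
if .06<g[2]<.085: pick(g[:2],.003)
d=get_image('scene'); cv2.imwrite('pics/g1.png',d['color'][:,:,::-1])
E
```

```text
{'violet': [0.6002, 0.1959, 0.0771], 'red': [0.4338, 0.0194, 0.0756], 'yellow': [0.4645, 0.3233, 0.0756], 'green': [0.4747, -0.3183, 0.0754]}
violet [ 0.24  0.76 -1.3   1.79  0.78  1.23 -0.68]
red [ 0.43  0.85 -1.25  1.62  0.83  1.3  -0.65]
yellow [ 0.96  0.39 -1.25  2.08  0.45  0.98 -0.48]
green [ 0.87  0.65 -0.89  1.61  0.55  1.14 -0.46]
violetB [ 0.41  0.8  -1.19  1.63  0.78  1.26 -0.62]
redB [ 0.96  0.36 -1.23  2.09  0.42  0.96 -0.46]
yellowB [ 0.24  0.76 -1.3   1.79  0.78  1.23 -0.68]
greenB [ 1.08  0.46 -0.69  1.79  0.34  1.01 -0.33]
ok [ 0.4744 -0.318   0.0455]
width 0.4334665504992974 F 30.00038355588913
lifted width 0.4307771646118136 5.4083
```

View pics/g1.png

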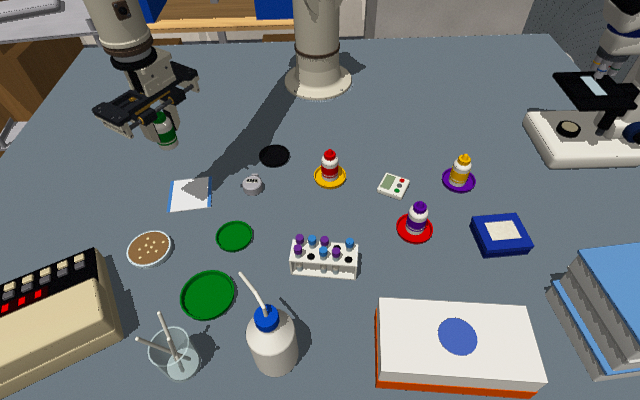

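The green bottle is held upright at (165,130) and the grip width of 39.6 mm matches the bottle. The pad is free, centred near (190,194).

```bash
python3 - <<'E'
from vis import *; from arm import *
import pickle
B=json.load(open('B.json'))
place(DISH['green'],.004)
pad=onplane(pickle.load(open('scene.pkl','rb')),(190,194),.003)[0,:2].round(4).tolist(); print('pad',pad)
json.dump(pad,open('pad.json','w'))
pick(B['red'][:2],.004)
d=get_image('scene'); cv2.imwrite('pics/g2.png',d['color'][:,:,::-1])
E
```

```text
contact True [ 0.6091 -0.1932  0.047 ]
10.0583
pad [0.4776, -0.3134]
ok [0.4341 0.0195 0.0473]
width 0.43123897974369035 F 30.000485479831696
lifted width 0.42744184329354656 14.8167
```

View pics/g2.png

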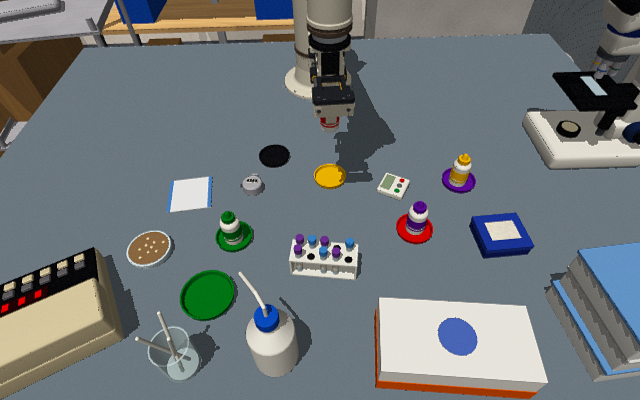

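Green stands upright in its dish at (232,232), and red is held near (328,122). Next: red to the pad, then yellow to its own dish.

```bash
python3 - <<'E'
from vis import *; from arm import *
B=json.load(open('B.json')); pad=json.load(open('pad.json'))
place(pad,.003)
pick(B['yellow'][:2],.004)
w=manip.read_width()
if .4<w<.46: place(DISH['yellow'],.004)
d=get_image('scene'); cv2.imwrite('pics/g3.png',d['color'][:,:,::-1])
E
```

```text
contact True [ 0.4776 -0.3137  0.046 ]
19.9917
ok [0.4642 0.3233 0.0466]
width 0.42927414633898164 F 30.000117123126984
lifted width 0.43064917223676835 25.9583
contact True [0.4382 0.0186 0.047 ]
30.9667
```

View pics/g3.png

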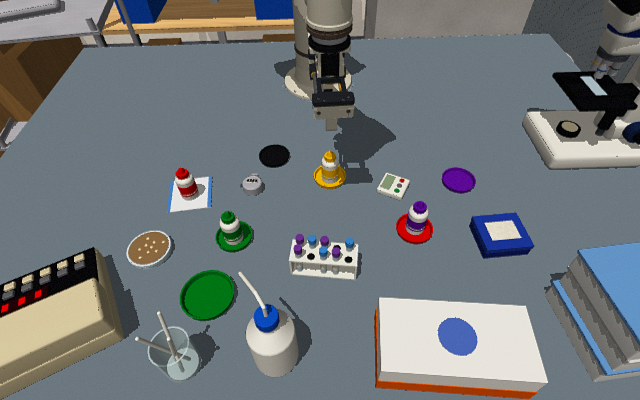

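Red is on the pad at (186,185), yellow is in the yellow dish at (330,170), and the violet dish is empty. Next: violet home, then red.

```bash
python3 - <<'E'
from vis import *; from arm import *
B=json.load(open('B.json')); pad=json.load(open('pad.json'))
pick(B['violet'][:2],.004)
if .4<manip.read_width()<.46:
    place(DISH['violet'],.004); pick(pad,.003)
    if .4<manip.read_width()<.46:
        place(DISH['red'],.004); manip.movep([.45,-.15,.3],quat((.45,-.15)))
for n in('scene','top'): cv2.imwrite(f'pics/g4{n}.png',get_image(n)['color'][:,:,::-1])
E
```

```text
ok [0.5998 0.196  0.0465]
width 0.4303161134495177 F 30.00023066997528
lifted width 0.43200883105598165 35.6583
contact True [0.4652 0.3253 0.047 ]
40.275
ok [ 0.4774 -0.3131  0.0455]
width 0.43263798830510414 F 30.00009834766388
lifted width 0.4298008153655337 46.2583
contact True [0.6038 0.1943 0.047 ]
51.9917
```

View pics/g4scene.png

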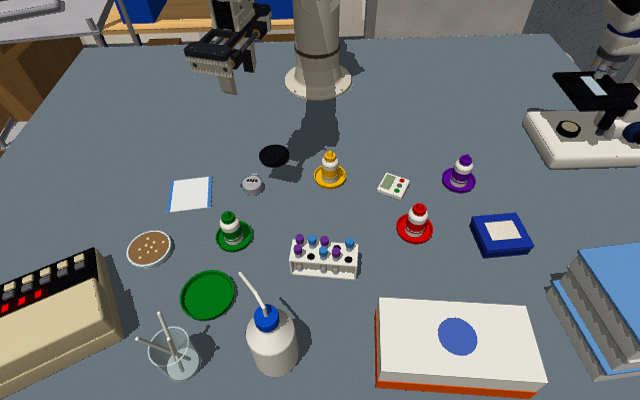

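View pics/g4top.png

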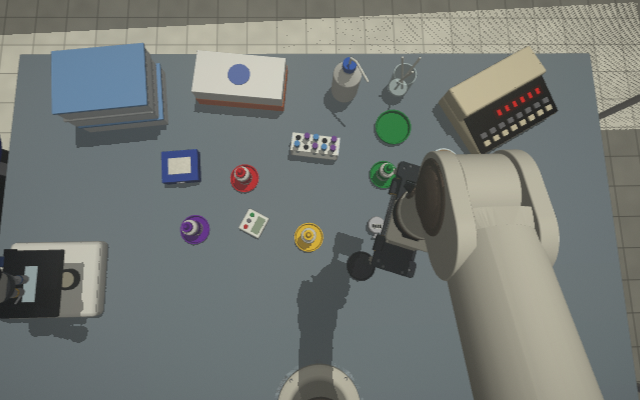

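In the scene view all four bottles stand upright in their own dishes: violet (462,172), red (416,222), yellow (330,170), green (232,232). The rack is unmoved at (324,258) and the gripper is clear.

```bash
python3 -c "
from rig import manip
print(manip.finish_job())"
```

```text
the job is handed in; nothing more can be done
None
```

All four stain bottles stand upright in the dishes of their own colour, the tube rack is where it was, and the job is handed in after about 52 s of robot time; no verdict was returned.

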